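# Level a kiln shelf with a wedge

### The job

The square kiln shelf sags at the corner with the short foot. Lay the wooden wedge flat on the bench, thin end at that foot, and gently slide it straight in under the foot until the bubble of the level on the shelf sits centred, clear of both lines, then leave the wedge there carrying the corner. Do not force it, do not drive it so far that the middle of the bubble crosses the line nearer that corner, never lift or press the shelf with the gripper, and leave the other things where they stand.

Things in the scene. Friction and masses are not known exactly. Their poses are not given: they have to be found in the camera images.
- shelf: Cream kiln shelf, a square slab 200 x 200 x 16 mm, laid corner-on; it rocks freely about a hinge line on two fixed kiln posts. Origin: on the hinge line, at the slab's underside, 40 mm above the bench. Own x runs along the square's diagonal, away from the sagging corner (whose tip, 7 mm low at the start, is at x = -185 mm); y along the hinge line; z up out of the slab.
- corner (a point): The tip of the sagging corner, on the slab's top face (16 mm above its underside), at x = -185 mm, y = 0 of the shelf's frame.
- foot_root (a point): Where the short steel foot (upright pin 20 mm thick, domed end) hangs from the slab's underside, 25 mm inside the corner tip. The foot's length varies and is not told: its end is 12 to 18 mm above the bench when the shelf is level, 5 to 11 mm at the start. It bears on the wedge with some 3 to 8 N (not told); sliding the wedge in takes some 4 to 13 N.
- level (a point): Middle of the top of the spirit level (aluminium, 112 x 30 x 16 mm), fixed on the slab's centre and lying along the shelf's x, with a white bubble and two black cross lines on top; its highest parts are 40 mm above the slab's underside.
- bubble (a joint): Place (m) of the level's white bubble, 22 mm long; 0 = midway between the two black lines, which are 28 mm apart. Negative: away from the sagging corner (corner too low), about -0.029 at the start; positive: towards it (corner too high). Once the foot rests on the slope, 1 mm of bubble is 0.23 mm of foot height or 1.25 mm of wedge travel.
- wedge: Plain wooden wedge, 160 mm long, 36 mm wide along its y, about 80 g (centre of mass at x = 45 mm), lying loose. Origin: underside of the heel, 20 mm from the thick end. Own x points to the thin end (toe), 140 mm from the origin. Heel (x = -20 to 25 mm): a block 24 mm high with upright sides; from x = 25 to 140 mm the top slopes evenly from 24 to 3 mm. Friction holds it where it is left.
- toe (a point): Middle of the wedge's thin end, on its underside.
- post: Loose upright kiln post, cream cylinder 42 mm across, 100 mm high; origin under its centre. Bystander; it may stand on the side of the bench where the wedge does not lie.
- bottle: Loose tall celadon bottle, 86 mm across, 220 mm high; origin under its centre. Bystander.
- saucer_low: Lower of two upturned terracotta saucers in a stack, each 120 mm across and 20 mm high; origin under its centre. Bystander.
- saucer_top: Upper of the two stacked saucers, 120 mm across; origin under its centre. Bystander.
- jar: Loose glaze jar with steel lid, 68 mm across, 85 mm high; origin under its centre. Bystander.
- brush: Loose glaze brush about 180 mm long lying on the bench; origin under its middle. Bystander.
There are look-alikes about, which are no part of the job. Leave any black or turquoise look-alike of the wedge alone.

How it is judged:
At the end, for the whole second after the job is handed in: The bubble is within 3 mm of the centre (clear of both lines), the wedge lies at rest flat on the bench (within 0.05 rad, underside less than 4 mm up) and carries the shelf's foot with more than 1 N (value of joint bubble between -0.003 and 0.003 m and contact force between wedge and shelf above 1 N and angle between wedge's own z axis and vertical below 0.05 rad and height (world z) of wedge below 0.004 m and linear speed of wedge below 0.005 m/s); the robot touches nothing.
It fails at once if wedge and shelf are forced together with more than 20 N (contact force between wedge and shelf above 20 N).
It fails at once if the shelf is overdriven: the middle of the bubble crosses the line nearer the corner (14 mm past centre) (value of joint bubble above 0.014 m).
It fails at once if the gripper or arm lifts or presses the shelf (more than 3 N) (contact force between any of the fingers, the arm and shelf above 3 N).
It fails at once if a bystander is moved by more than 20 mm (distance of any of post, bottle, saucer_low, saucer_top, jar, brush from where it was at the start of the episode above 0.02 m).
It also fails if it takes over 64 s, if anything falls off the work surface, if the arm or the gripper's body presses on something with over 40 N, if the wrist force passes 120 N, or if a joint passes its speed limit or range.

### The arm

A 6-joint arm with a two-finger parallel gripper is mounted at the origin on the work surface. World frame = base frame: x ahead of the robot, y to its left, z up, the work surface at z = 0. Lengths are in m, angles in rad, forces in N, time in s.
With the tool pointing down it reaches from about 0.325 to 0.75 m from the base axis. Payload 7.6 kg.
Tool frame: the origin (TCP) lies on the centre line of the jaws, within the pads' length; the fingertips stand 22 mm ahead of it and the grasp point (between the pads) lies 3 mm ahead of it; y points along the fingers, z is the direction in which the jaws open and shut, and the axes are right-handed (so a half turn about y gives the same grasp; the last joint's range is limited). The gripper opens to 85 mm and grips with 20 to 120 N. Pads are 22 mm wide; open, the fingers measure 114 mm over their backs; the gripper's body (76 mm by 85 mm) begins 54 mm behind the grasp point. The pads swing forward as they close: fully open they stand 13 mm farther back than shut.
Start: joints at [-1.195, 0.052, 1.401, -0, 1.689, -0.07], TCP at [0.226, -0.474, 0.253] pointing down, gripper open.
Joint ranges: [-2.9, 2.9], [-0.91, 2.17], [0.12, 2.37], [-1.06, 4.2], [0.26, 2.73], [-2.93, 2.93]. Speed limits (rad/s): [2.57, 2.57, 3.01, 3.14, 3.14, 3.14].

### API

Orientations are given as a unit quaternion [x, y, z, w].
In Python, from rig import env, eyes, recognise, mark_of gives the robot as it stands.
- The arm moves only by the tool arm_command, never from a script. Its argument "motion" is text: rows parted by semicolons, each of 4 numbers parted by spaces: the shift along the tool's x, y, z in cm, then the turn about the tool's y in rad. A call has 1 to 8 rows; each row is the pose to reach, as a shift and turn from the pose commanded when the call began, along the tool's axes at that moment; what a row does not reach only later rows make up. A row lasts 1/8 s, in which the tool goes at most 62.5 mm and 10.7 degrees, less where a joint would pass 70% of its speed; a pose out of reach is approached as far as the arm can. A call with a gripper value outside its range is refused whole. "fingers" is the gripper's target within -1 to 1 (fully open at 1, half-way at 0, shut at -1), set as the call begins (left out, the last holds). The fingers move at their own pace and stop on an object; "squeeze" is the grip in N (left out, the last holds). Time passes only in rows, so rows that repeat a pose let the fingers close. It gives the time, the measured TCP pose, the force and the opening at its end, in the units of the state.
- env.state(): the state, without advancing time (a new reading comes with each control period).
- eyes.snapshot(name): name is "side" or "top" or "wrist"; returns (picture, depth): 480x640x3 uint8, red, green, blue; 480x640 float32, m along the optical axis (not along the pixel's ray), 0 where there is no reading.
- eyes.get_calibration(name): a dict with "camera_matrix" (3x3 intrinsics, pixels), "k1" (the pictures are not rectified: a ray, as slopes to the right and down, at radius r is drawn at 1 + k1 r^2 times it, then the intrinsics apply), "rvec" (rotation vector, rad) and "tvec" (3), from world to camera coordinates, as OpenCV has them. Camera axes: x right, y down, z forward; pixel columns grow to the right and rows downward; lengths in m; the calibration is good to about 2 mm. A picture is of the moment at which its call begins: read the wrist's pose just before it. get_calibration takes no time and is no camera call; for the wrist camera it gives the pose at the moment of the call.
- env.hand_in(): hands the job in, once; it reports no verdict.
Trained networks look in the newest picture that a camera, given by its name, has taken for a name from the list of things; names that differ only in an ending like _2 or _b are one class to them, and where a whole thing is asked for, a point or a joint stands for the part that bears it (a point fixed in the world has none). Each returns a list of dicts, best first, with "conf" (0 to 1); they miss things now and then, are a little off and sometimes report something else, mostly with a low value. They report only what shows in the picture. A call takes as long as a camera call. They do not tell look-alikes from the thing itself.
- recognise(camera, target): "rect" ([left, top, width, height] in pixels, round what is visible of it).
- mark_of(camera, target): "pixel" ([column, row] in pixels: a listed point, or the origin of a listed thing).
The state is a dict: "time": time; "joint_positions": joint angles; "dq": joint speeds; "tau": joint torques, N m; "position": TCP position; "tcp_rot": TCP orientation; "ft_force": force on the tool from outside, world axes, zero at the start; "ft_torque": the same for the moment, N m; "opening": opening from 0.0 (shut) to 1.0 (fully open).
Only numpy, scipy, OpenCV 4.12 (cv2) and the standard library are available. Lean on these libraries where they do the work, as an engineer would, in place of code of your own. Each camera call takes 0.05 s, during which the arm holds its last target. There are 200 camera calls.

## Working session

There is one attempt and no reset: what is moved stays moved. The work goes in short steps, Python scripts to look and compute and a tool call to move; the robot and the scene stay as the last step left them, time stands still between calls to the robot, and variables do not carry over. Pictures are saved under pics/ and viewed, about 8 in all and at most 12, crops included, and the job is handed in when it is done.

Besides the shell and the picture viewer there is one more tool, called after "Emit:" by a JSON object that holds its "fn" and its "kwargs". arm_command: Moves the arm, as the interface text tells. Its arguments: {"type":"object","properties":{"motion":{"type":"string"},"fingers":{"type":"number"},"squeeze":{"type":"number"}},"required":["motion"]}

```bash
ls; mkdir -p pics
cat > h.py <<'E'
import numpy as np, cv2
from rig import env, eyes, recognise, mark_of
from scipy.spatial.transform import Rotation as R
def cal(n):
    c=eyes.get_calibration(n); return np.array(c["camera_matrix"]),c["k1"],cv2.Rodrigues(np.array(c["rvec"],float))[0],np.array(c["tvec"],float).ravel()
def ray(n,p,c=None):
    K,k1,Rm,t=c or cal(n)
    u=cv2.undistortPoints(np.array([[p]],float),K,np.array([k1,0,0,0.]))[0,0]
    return -Rm.T@t, Rm.T@np.array([u[0],u[1],1.])
def at_z(n,p,z,c=None):
    o,d=ray(n,p,c); return o+d*(z-o[2])/d[2]
def at_depth(n,p,dep,c=None):
    o,d=ray(n,p,c); return o+d*dep
def proj(n,P,c=None):
    K,k1,Rm,t=c or cal(n)
    return cv2.projectPoints(np.array(P,float).reshape(-1,1,3),cv2.Rodrigues(Rm)[0],t,K,np.array([k1,0,0,0.]))[0].reshape(-1,2)
def save(name,im): cv2.imwrite('pics/'+name,im[:,:,::-1])
E
python3 - <<'E'
from h import *
for n in ("top","side"):
    im,d=eyes.snapshot(n); save(n+'0.png',im); np.save(n+'0.npy',d)
    for t in ("wedge","toe","corner","foot_root","level","bubble","shelf","post","bottle","jar","brush","saucer_top"):
        for r in mark_of(n,t)[:3]:
            u=r["pixel"]; v=d[min(479,int(u[1])),min(639,int(u[0]))]
            print(n,t,np.round(u,1),round(r["conf"],2),np.round(at_depth(n,u,v),3))
s=env.state();print(s["time"],s["position"],s["tcp_rot"],s["opening"])
E
```

```text
pics
top wedge [357.4 313.6] 0.9 [ 0.31  -0.143  0.028]
top wedge [466.5 185. ] 0.78 [ 0.703 -0.493  0.024]
top wedge [428.7 247.4] 0.62 [ 0.508 -0.366  0.024]
top toe [452.1 222.4] 0.98 [ 0.587 -0.445  0.01 ]
top toe [403.3 211.6] 0.96 [ 0.624 -0.295 -0.003]
top toe [348.7 269.2] 0.8 [ 0.446 -0.12  -0.003]
top corner [340.5 193.9] 0.65 [ 0.682 -0.099 -0.004]
top foot_root [211.7 179.3] 0.7 [0.701 0.28  0.141]
top foot_root [331.2 187.3] 0.62 [ 0.693 -0.068  0.046]
top level [298.8 164.8] 0.8 [0.758 0.029 0.07 ]Traceback (most recent call last):
  File "<stdin>", line 5, in <module>
ValueError: it knows: bottle, brush, corner, foot_root, jar, level, post, saucer_low, saucer_top, shelf, toe, wedge
```

View pics/top0.png

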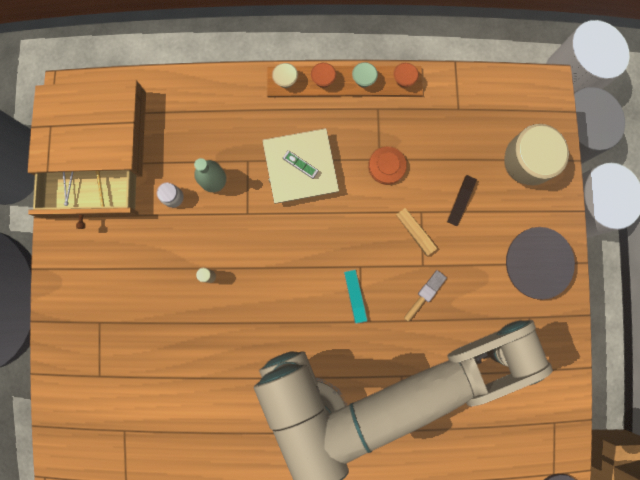

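Run:
```python
from h import *
for n in ("side","top"):
    im,d=eyes.snapshot(n); save(n+'1.png',im); np.save(n+'1.npy',d)
    for t in ("wedge","toe","corner","foot_root","level","shelf","post","bottle","jar","brush","saucer_top"):
        for r in mark_of(n,t)[:3]:
            u=r["pixel"]; v=d[min(479,int(u[1])),min(639,int(u[0]))]
            print(n,t,np.round(u,1),round(r["conf"],2),np.round(at_depth(n,u,v),3))
s=env.state();print(s["time"],s["position"],s["tcp_rot"],s["opening"])
```

```text
side wedge [367.7 218.5] 0.9 [ 0.509 -0.341  0.022]
side wedge [444.6 265.4] 0.8 [ 0.296 -0.133  0.018]
side wedge [311.4 196.1] 0.72 [ 0.71  -0.488  0.013]
side toe [325.8 228.8] 0.98 [ 0.619 -0.292  0.003]
side toe [346.  205.2] 0.91 [ 0.592 -0.457  0.005]
side toe [380.8 265. ] 0.77 [ 0.446 -0.132  0.002]
side corner [282.7 247.6] 0.87 [ 0.678 -0.086  0.05 ]
side corner [267.1 230.4] 0.36 [ 0.758 -0.202  0.03 ]
side foot_root [276.5 258.1] 0.58 [ 0.676 -0.033  0.052]
side level [233.1 262.1] 0.72 [0.752 0.035 0.072]
side shelf [215.2 278.5] 0.65 [0.775 0.083 0.057]
side shelf [284.  243.5] 0.63 [ 0.71  -0.192  0.001]
side post [362.8 406.6] 0.81 [0.421 0.327 0.019]
side bottle [194.3 370.7] 0.95 [0.703 0.331 0.042]
side jar [187.8 434.2] 0.62 [0.654 0.452 0.043]
side brush [424.3 232. ] 0.66 [ 0.349 -0.326  0.003]
side saucer_top [269.3 223. ] 0.75 [ 0.759 -0.223  0.042]
top wedge [354.  313.8] 0.87 [ 0.309 -0.133  0.025]
top wedge [468.  182.3] 0.67 [ 0.713 -0.501  0.015]
top wedge [430.2 248.2] 0.58 [ 0.505 -0.37   0.027]
top toe [454.8 223.9] 0.84 [ 0.584 -0.457 -0.003]
top toe
[... 171 characters left out ...]
0.18 [ 0.509 -0.368  0.029]
top foot_root [330.  186.9] 0.66 [ 0.694 -0.065  0.047]
top foot_root [209.1 275.7] 0.4 [0.425 0.292 0.097]
top level [297.4 166.7] 0.6 [0.752 0.033 0.071]
top level [398.3 212. ] 0.42 [ 0.622 -0.278  0.001]
top shelf [293.6 157.8] 0.66 [0.778 0.045 0.077]
top post [210.8 275.5] 0.76 [0.425 0.287 0.097]
top bottle [213.6 180.6] 0.9 [0.697 0.274 0.144]
top jar [175.7 198.3] 0.97 [0.661 0.403 0.067]
top brush [420.4 296.2] 0.92 [ 0.359 -0.337  0.017]
top brush [329.4 186.5] 0.57 [ 0.694 -0.063  0.054]
top saucer_top [389.4 166.2] 0.96 [ 0.76  -0.249  0.038]
1.5 [ 0.22638078 -0.47368913  0.25331407] [ 0.15631558 -0.68959758  0.68962789 -0.15631376] 0.9990856879355363
```

Three wedge-shaped things in the top view: turquoise (356,297), black (462,200) and plain wood (417,232). The plain wooden one fits. The sagging corner is at (338,192), and the bubble is at the far upper-left end of the level. I'll confirm these in a crop and measure.

Run:
```python
from h import *
im=cv2.imread('pics/top1.png'); d=np.load('top1.npy'); c=cal("top")
crop=lambda n:cv2.resize(im[120:270,250:450],None,fx=4,fy=4,interpolation=cv2.INTER_CUBIC)
cv2.imwrite('pics/crop1.png',crop(0))
v,u=np.mgrid[0:480,0:640]
K,k1,Rm,t=c
uu=cv2.undistortPoints(np.stack([u,v],-1).reshape(-1,1,2).astype(float),K,np.array([k1,0,0,0.])).reshape(480,640,2)
P=np.concatenate([uu*d[...,None],d[...,None]],-1); W=(P-t)@Rm
np.save('W.npy',W)
# bench noise
print('bench z',np.median(W[230:260,270:340,2]),W[230:260,270:340,2].std())
def rect(m,z=None):
    cs,_=cv2.findContours(m.astype(np.uint8),cv2.RETR_EXTERNAL,cv2.CHAIN_APPROX_NONE)
    k=max(cs,key=cv2.contourArea); b=cv2.boxPoints(cv2.minAreaRect(k)); return k,b
m=np.zeros((480,640),bool); 
hsv=cv2.cvtColor(im,cv2.COLOR_BGR2HSV)
print('wedge px hsv',hsv[232,417],hsv[220,408],'bench',hsv[240,395],'shelf',hsv[185,290])
sh=(W[...,2]>.032)&(u>255)&(u<345)&(v>120)&(v<210)
k,b=rect(sh); print('shelf px',b)
B=np.array([at_z("top",p,.053,c) for p in b]); print(B.round(3)); print(np.linalg.norm(np.diff(B,axis=0),axis=1))
# plane of slab
s=sh&(W[...,2]<.062)&(cv2.erode(sh.astype(np.uint8),np.ones((7,7)))>0); A=W[s]; q=np.linalg.lstsq(np.c_[A[:,:2],np.ones(len(A))],A[:,2],rcond=None)[0]; print('plane',q,len(A))
we=(W[...,2]>.006)&(u>390)&(u<442)&(v>200)&(v<262)
k,b=rect(we); print('wedge h px',b.round(1)); print(np.array([at_z("top",p,.015,c) for p in b]).round(3))
```

```text
bench z 0.000910320378890863 0.07555416578919776
wedge px hsv [ 18 127 215] [ 18 128 215] bench [ 14 155 178] shelf [ 28  57 214]
shelf px [[260.30768 140.53847]
 [325.88458 127.42308]
 [338.80768 192.03847]
 [273.23077 205.15385]]
[[ 0.841  0.148  0.053]
 [ 0.88  -0.054  0.053]
 [ 0.677 -0.091  0.053]
 [ 0.638  0.108  0.053]]
[0.20612873 0.20689186 0.20228125]
plane [0.02059494 0.02923115 0.03818395] 2802
wedge h px [[393.1 217.2]
 [405.3 206.6]
 [439.5 246. ]
 [427.2 256.6]]
[[ 0.604 -0.26   0.015]
 [ 0.636 -0.299  0.015]
 [ 0.513 -0.402  0.015]
 [ 0.48  -0.362  0.015]]
```

View pics/crop1.png

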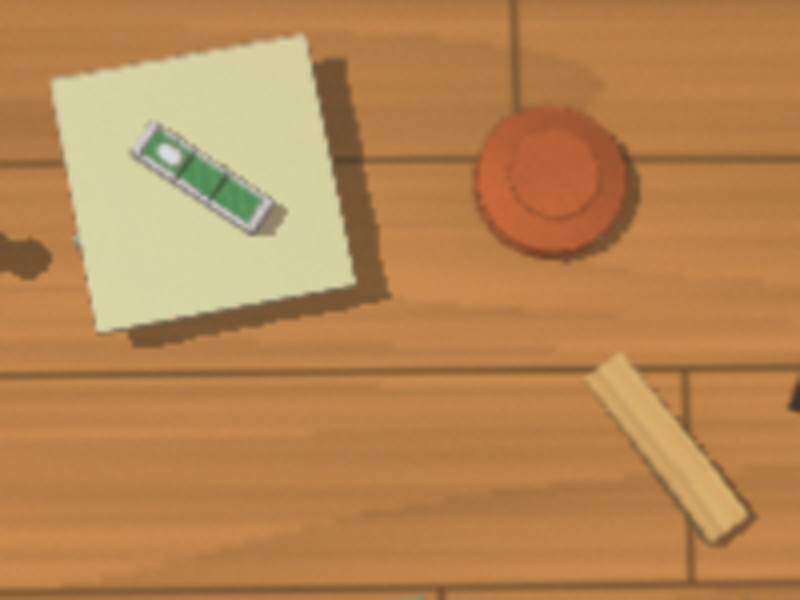

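Run:
```python
from h import *
from scipy.optimize import least_squares
Z0=cv2.imread('pics/top0.png').astype(float)+cv2.imread('pics/top1.png'); im=(Z0/2).astype(np.uint8); c=cal("top")
hsv=cv2.cvtColor(im,cv2.COLOR_BGR2HSV).astype(int); v,u=np.mgrid[0:480,0:640]
def quad(m,box):
    x0,x1,y0,y1=box; m=m&(u>x0)&(u<x1)&(v>y0)&(v<y1)
    m=cv2.morphologyEx(m.astype(np.uint8),cv2.MORPH_CLOSE,np.ones((3,3)))
    cs,_=cv2.findContours(m,cv2.RETR_EXTERNAL,cv2.CHAIN_APPROX_NONE); k=max(cs,key=cv2.contourArea)
    mm=np.zeros((480,640),np.uint8); cv2.drawContours(mm,[k],-1,1,-1); return mm,k
m,k=quad((hsv[...,1]<95)&(hsv[...,2]>150),(255,345,120,210))
ctr=np.argwhere(m)[:,::-1].mean(0)
b=cv2.boxPoints(cv2.minAreaRect(k)); print('shelf',b.round(1),m.sum())
# slab centre & area at plane z
pts=np.array([at_z("top",p,.05,c) for p in np.argwhere(m)[:,::-1]])
print('slab centre',pts.mean(0).round(4),'eq side',np.sqrt(m.sum())*1)
C=pts.mean(0)
k2=np.array([at_z("top",p[0],.05,c)[:2] for p in k.astype(float)],np.float32); r=cv2.minAreaRect(k2); print('slab rect m',r)
m,k=quad((hsv[...,1]<142)&(hsv[...,2]>192),(390,442,200,262))
print('wedge area',m.sum()); print(cv2.boxPoints(cv2.minAreaRect(k)).round(1))
k2=np.array([at_z("top",p[0],.014,c)[:2] for p in k.astype(float)],np.float32); r=cv2.minAreaRect(k2);print('wedge rect m',r,cv2.boxPoints(r).round(4))
pts=np.array([at_z("top",p,.014,c)[:2] for p in np.argwhere(m)[:,::-1]]);
mu=pts.mean(0);w,V=np.linalg.eigh(np.cov((pts-mu).T));print('wedge mean',mu,V[:,1],np.degrees(np.arctan2(*V[::-1,1])), np.sqrt(12*w))
q=(pts-mu)@V; print(q.min(0),q.max(0))
s=env.state(); print(s['position'],R.from_quat(s['tcp_rot']).as_matrix().round(3))
```

```text
shelf [[261.4 139.5]
 [326.6 127.3]
 [338.5 190.7]
 [273.3 202.9]] 4206
slab centre [0.762  0.0262 0.05  ] eq side 64.85368146836385
slab rect m ((0.7631020545959473, 0.026738286018371582), (0.20247295498847961, 0.20159338414669037), 10.197614669799805)
wedge area 534
[[396.  214. ]
 [404.6 207.2]
 [436.5 247.6]
 [427.9 254.4]]
wedge rect m ((0.5607835650444031, -0.3306116759777069), (0.1588810682296753, 0.034604474902153015), 37.11730194091797) [[ 0.487  -0.3648]
 [ 0.5079 -0.3923]
 [ 0.6346 -0.2965]
 [ 0.6137 -0.2689]]
wedge mean [ 0.56064233 -0.3302312 ] [-0.80029913 -0.59960095] -143.158676744789 [0.03297677 0.15922826]
[-0.0172955  -0.07924119] [0.01734143 0.07957851]
[ 0.22638078 -0.47368913  0.25331407] [[-0.902  0.     0.431]
 [-0.431 -0.    -0.902]
 [ 0.    -1.     0.   ]]
```

Emit:
{"fn": "arm_command", "kwargs": {"motion": "-5 2 0.5 -0.05; -10 4 1 -0.1; -15.5 5.5 1.4 -0.15; -21 7 1.8 -0.2; -26 9 2.3 -0.2; -30.7 10.3 2.6 -0.2; -30.7 10.3 2.6 -0.2; -30.7 10.3 2.6 -0.2", "fingers": 1}}

```text
time: 2.5
position: [0.5143, -0.365, 0.1504]
tcp_rot: [0.225, -0.67, 0.671, -0.224]
ft_force: [0.3, -0.1, 1.0]
opening: 0.999
```

Run:
```python
from h import *
s=env.state(); Rm=R.from_quat(s['tcp_rot']).as_matrix(); p=s['position']; print(p,Rm.round(4),s['ft_force'])
c=cal("wrist"); im,d=eyes.snapshot("wrist")
pts=[]
a=np.radians(37.1); e=np.array([np.cos(a),np.sin(a),0]); n=np.array([-e[1],e[0],0]); C=np.array([.5607,-.3304,0])
for x,z in ((-80,24),(-35,24),(80,3)):
    for y in (-18,18): pts.append(C+e*x/1000+n*y/1000+[0,0,z/1000])
q=proj("wrist",pts,c)
print(q.round(1)); np.save('wr.npy',d)
save('wr0.png',im)
for w in q: cv2.circle(im,tuple(int(x) for x in w.round()),3,(255,0,0),1)
save('wr0m.png',im)
for t in ("wedge","toe"): print(t,[(np.round(r['pixel'],1),round(r['conf'],2),at_z("wrist",r['pixel'],0,c).round(4)) for r in mark_of("wrist",t)])
```

```text
[ 0.51432895 -0.36503751  0.15040806] [[-7.986e-01 -3.000e-04  6.019e-01]
 [-6.019e-01 -3.000e-04 -7.986e-01]
 [ 4.000e-04 -1.000e+00  1.000e-04]] [ 0.33251761 -0.07590286  0.96507057]
[[341.2 264.4]
 [293.4 264.5]
 [342.2 205.3]
 [292.1 205.4]
 [343.2  33.3]
 [290.5  33.4]]
wedge [(array([631.1, 133.6]), 0.96, array([ 0.7108, -0.5067,  0.    ])), (array([317.1, 237.2]), 0.81, array([ 0.5085, -0.3697,  0.    ]))]
toe [(array([450.2, 226.8]), 0.93, array([ 0.5794, -0.4495,  0.    ])), (array([322.8,  41.3]), 0.83, array([ 0.6237, -0.2879,  0.    ]))]
```

View pics/wr0m.png

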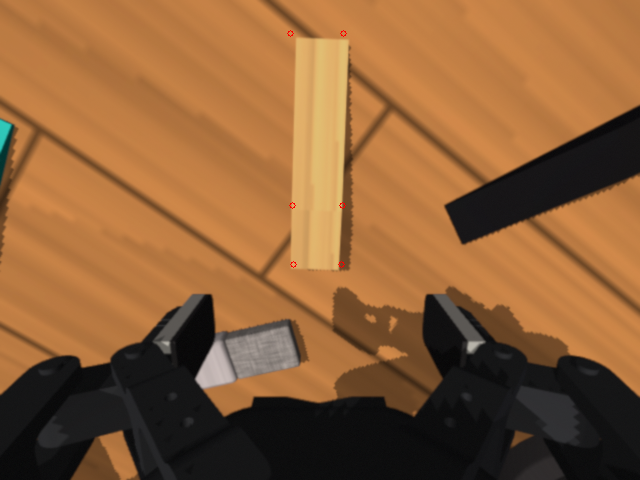

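The wrist view shows the wooden wedge with its toe end at (322,39) and its heel end at (317,270). That puts it 4 mm farther back than I predicted and turned 1.4° clockwise. The brush bristles at (260,350) are clear of the fingers.

Emit:
{"fn": "arm_command", "kwargs": {"motion": "0.36 4 0 0.025; 0.36 8 0 0.025; 0.36 10.5 0 0.025; 0.36 12 0 0.025; 0.36 12.45 0 0.025; 0.36 12.45 0 0.025"}}

```text
time: 3.4
position: [0.512, -0.3675, 0.0268]
tcp_rot: [0.216, -0.673, 0.674, -0.216]
ft_force: [0.4, 0.4, 0.7]
opening: 0.998
```

Emit:
{"fn": "arm_command", "kwargs": {"motion": "0 0 0 0; 0 0 0 0; 0 0 0 0; 0 0 0 0; 0 0 0 0; 0 0 0 0", "fingers": -1, "squeeze": 40}}

```text
time: 4.15
position: [0.512, -0.3672, 0.0265]
tcp_rot: [0.216, -0.673, 0.674, -0.216]
ft_force: [-0.4, 0.2, 5.5]
opening: 0.412
```

Emit:
{"fn": "arm_command", "kwargs": {"motion": "0 -0.8 0 0; 0 -1.5 0 0; -3 -1.5 -1.5 -0.06; -6 -1.5 -3 -0.12; -9 -1.5 -4.5 -0.2; -12 -1.5 -6 -0.28; -15.1 -1.5 -7.4 -0.343; -15.1 -1.5 -7.4 -0.343"}}

```text
time: 5.15
position: [0.5924, -0.2169, 0.0409]
tcp_rot: [-0.329, 0.626, -0.626, 0.329]
ft_force: [0.3, -1.1, -0.9]
opening: 0.409
```

```bash
cat > look.py <<'E'
from h import *
import sys
tag=sys.argv[1]
s=env.state(); Rm=R.from_quat(s['tcp_rot']).as_matrix(); p=np.array(s['position']); print(s['time'],p,np.degrees(np.arctan2(-Rm[1,0],-Rm[0,0])),s['ft_force'],s['opening'])
c=cal("wrist"); im,d=eyes.snapshot("wrist"); save(tag+'w.png',im)
for t in ("toe","corner","foot_root","level"): print(t,[(np.round(r['pixel'],1),round(r['conf'],2),at_z("wrist",r['pixel'],dict(toe=0,corner=.049,foot_root=.04,level=.08)[t],c).round(4)) for r in mark_of("wrist",t)])
im2,d2=eyes.snapshot("top"); save(tag+'t.png',im2)
a=im2[120:240,250:450]; a=cv2.resize(a,(800,480),interpolation=cv2.INTER_CUBIC); save(tag+'tc.png',a)
E
python3 look.py a
```

```text
5.15 [ 0.59235558 -0.21686106  0.0409006 ] 55.41411478831072 [ 0.27782675 -1.05064947 -0.90166086] 0.40876805026487606
toe []
corner []
foot_root []
level []
```

View pics/aw.png

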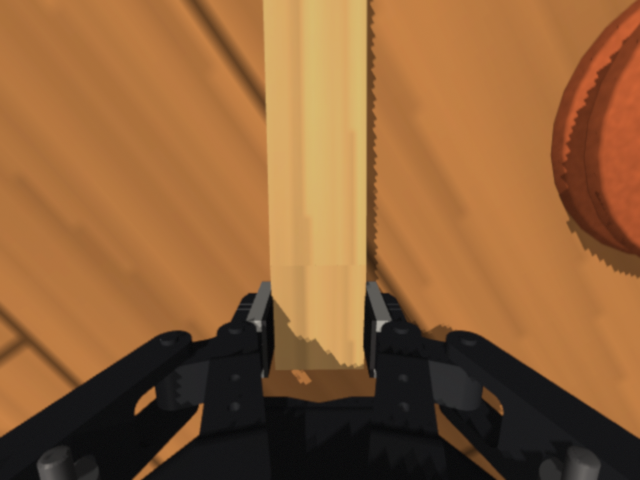

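The wedge sits straight in the jaws, with the pads on the heel (rows 285–375). Now the overhead view, to check it lines up with the foot.

Run:
```python
from h import *
im=cv2.imread('pics/at.png'); c=cal("top")
a=np.radians(55.2); e=np.array([np.cos(a),np.sin(a),0]); C=np.array([.7625,.0265,.049])
T=np.array([.5924,-.2169,.017])
L=[C-.1414*e, C-.1164*e, T+.1375*e, T]
q=proj("top",L,c); print(q.round(1))
x0,y0=270,120
big=cv2.resize(im[y0:y0+120,x0:x0+160],None,fx=5,fy=5,interpolation=cv2.INTER_CUBIC)
for w in q: cv2.circle(big,(int((w[0]-x0+.5)*5),int((w[1]-y0+.5)*5)),4,(255,0,0),1)
cv2.imwrite('pics/b.png',big)
n=np.array([-e[1],e[0],0]); print('lateral mm of TCP vs shelf axis', (T-C)@n*1000, 'toe to foot', ((C-.1164*e)-(T+.1375*e))@e*1000)
```

```text
[[338.3 190.6]
 [331.4 186. ]
 [342.5 196. ]
 [379.6 220.8]]
lateral mm of TCP vs shelf axis 0.765798099252285 toe to foot 43.04609536626532
```

View pics/b.png

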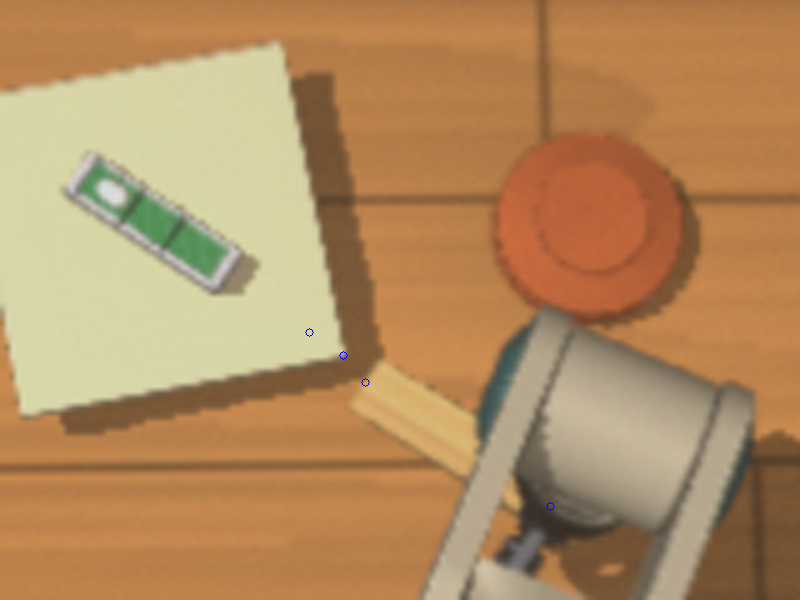

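The toe is in line with the corner and foot: toe at (366,383), corner at (343,356) and foot at (309,332) in the crop, lateral error about 1 mm. Next I lower the wedge flat.

Emit:
{"fn": "arm_command", "kwargs": {"motion": "0 0.5 0.08 0; 0 1 0.08 0; 0 1.3 0.08 0; 0 1.43 0.08 0; 0 1.43 0.08 0"}}

```text
time: 6.08
position: [0.5923, -0.2194, 0.0266]
tcp_rot: [0.328, -0.626, 0.627, -0.328]
ft_force: [-0.8, -0.1, -1.7]
opening: 0.409
```

```bash
cat > bub.py <<'E'
from h import *
# bubble along level: centroid of white pixels in the green window, in metric coordinates on the level's top plane
import sys
def bubble(n,view=False,tag=None):
    c=cal(n); im,d=eyes.snapshot(n)
    a=np.radians(55.2); e=np.array([np.cos(a),np.sin(a),0]); nn=np.array([-e[1],e[0],0]); C=np.array([.7625,.0265,.0])
    X,Y=np.meshgrid(np.arange(-80,81,.5),np.arange(-30,31,.5))
    G=C+(X[...,None]*e+Y[...,None]*nn)/1000; G[...,2]=.078+.0*X
    if n!='top': G[...,2]=.078
    q=proj(n,G,c).reshape(X.shape+(2,)).astype(np.float32)
    r=cv2.remap(im,q[...,0],q[...,1],cv2.INTER_CUBIC)
    if tag: save(tag,cv2.resize(r,None,fx=2.4,fy=2.4))
    return r
if __name__=='__main__':
    s=env.state(); print(s['time'],np.round(s['position'],4),np.round(s['ft_force'],1))
    rs=[bubble(n) for n in sys.argv[2:]]
    save(sys.argv[1]+'.png',cv2.resize(np.vstack(rs),None,fx=2.4,fy=2.0))
    for r in rs:
        hs=cv2.cvtColor(r,cv2.COLOR_RGB2HSV).astype(int); g=(abs(hs[...,0]-65)<25)&(hs[...,1]>90)&(hs[...,2]>60)
        ys,xs=np.where(g); print('green x',np.percentile(xs,[1,99])/2-80,'y',np.percentile(ys,[2,98])/2-30)
        y=int(np.median(ys)); row=r[y-6:y+7].mean(0); 
        print('R:',' '.join(str(int(v)) for v in row[20:300:4,0]))
E
python3 bub.py b0 top side
```

```text
6.075 [ 0.5923 -0.2194  0.0266] [-0.8 -0.1 -1.7]
green x [-47.5  42.5] y [-6.18  9.5 ]
R: 157 147 146 146 139 128 149 192 204 172 122 93 86 88 88 88 88 86 83 84 87 88 88 89 86 78 73 79 86 87 85 84 83 82 84 87 88 86 84 83 76 73 85 117 163 201 216 216 214 215 214 214 207 181 135 99 87 97 129 178 207 210 210 213 215 215 215 215 216 216
green x [-45.  41.] y [-3.  18.5]
R: 238 238 237 237 238 238 232 227 226 203 175 140 107 93 89 87 86 88 90 91 91 90 88 86 88 87 78 72 81 86 87 86 88 90 89 90 89 90 88 88 79 69 70 104 178 209 214 229 221 209 210 221 191 146 100 87 120 200 191 186 175 180 198 171 170 175 195 234 238 236
```

View pics/b0.png

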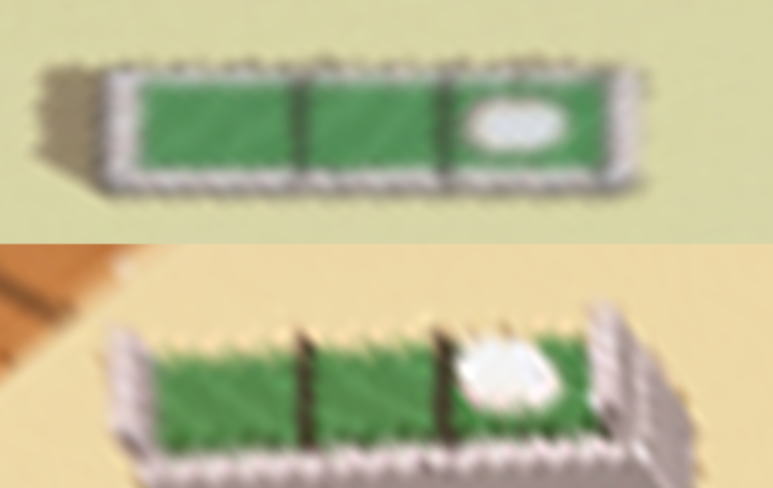

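The bubble reads clearly in both rectified strips: it sits right of the right-hand line, at about -30 mm. The wedge is flat (z 0.0266, low force). I start the slide.

Emit:
{"fn": "arm_command", "kwargs": {"motion": "-0.8 0 0 0.003; -1.6 0 0 0.003; -2.4 0 0 0.003; -3.2 0 0 0.003; -4 0 0 0.003; -4.6 0 0 0.003; -5 0 0 0.003; -5 0 0 0.003"}}

```text
time: 7.18
position: [0.6209, -0.1781, 0.0265]
tcp_rot: [0.327, -0.627, 0.627, -0.327]
ft_force: [-0.6, -1.1, -0.7]
opening: 0.412
```

```bash
cat > bm.py <<'E'
from bub import *
s=env.state(); p=np.array(s['position']); Rm=R.from_quat(s['tcp_rot']).as_matrix()
a=np.radians(55.2); e=np.array([np.cos(a),np.sin(a)]); n=np.array([-e[1],e[0]]); F=np.array([.7625,.0265])-.1164*e
f=np.array(s['ft_force'])
print('t',s['time'],'toe past foot %.1f lat %.1f z %.4f yaw %.2f'%((p[:2]+.1375*e-F)@e*1000,(p[:2]-F)@n*1000,p[2],np.degrees(np.arctan2(-Rm[1,0],-Rm[0,0]))),'F along %.1f side %.1f z %.1f'%(f[:2]@e,f[:2]@n,f[2]))
rs=[]
for cam in ('top','side'):
    r=bubble(cam); rs.append(r)
    hs=cv2.cvtColor(r,cv2.COLOR_RGB2HSV).astype(int)
    g=(abs(hs[...,0]-65)<25)&(hs[...,1]>90)&(hs[...,2]>60); ys,xs=np.where(g)
    if len(xs)<500: print(cam,'hidden',len(xs)); continue
    y=int(np.median(ys)); x=np.arange(r.shape[1])/2-80
    b=r[y-4:y+5].mean(0)[:,0].copy(); lo,hi=-40,40
    k=(x>lo)&(x<hi); w=np.clip(b-110,0,None)*k
    dark=r[y-6:y+7].mean(0).sum(1)
    m=[]
    for x0 in (-18,12):
        kk=abs(x-x0)<5; xx=x[kk]; wt=np.clip(np.percentile(dark[kk],75)-dark[kk],0,None)**2; m.append((wt*xx).sum()/wt.sum())
    run=x[k&(b>150)]
    print(cam,'lines',np.round(m,1),'bubble ctr %.1f'%((w*x).sum()/w.sum()),'edges',run.min() if len(run) else None,run.max() if len(run) else None,'=> value %.1f mm'%(-((w*x).sum()/w.sum()-np.mean(m))*28/(m[1]-m[0])))
import sys
save(sys.argv[1]+'.png',cv2.resize(np.vstack(rs),None,fx=2.4,fy=2.0))
E
python3 bm.py b1
```

```text
t 7.175 toe past foot 5.1 lat -0.5 z 0.0265 yaw 55.07 F along -1.3 side -0.1 z -0.7
top lines [-17.9  11.9] bubble ctr 27.4 edges 17.5 37.5 => value -28.5 mm
side lines [-16.5  12.2] bubble ctr 26.5 edges 17.5 35.5 => value -27.9 mm
```

Emit:
{"fn": "arm_command", "kwargs": {"motion": "-0.25 0 0 0; -0.5 0 0 0; -0.75 0 0 0; -1 0 0 0; -1.25 0 0 0; -1.5 0 0 0; -1.5 0 0 0"}}

```text
time: 8.15
position: [0.6294, -0.1658, 0.0265]
tcp_rot: [0.327, -0.627, 0.627, -0.327]
ft_force: [0.6, -0.4, 0.2]
opening: 0.412
```

```bash
python3 bm.py b2
```

```text
t 8.15 toe past foot 20.1 lat -0.5 z 0.0265 yaw 55.07 F along -0.0 side -0.7 z 0.2
top lines [-17.9  12. ] bubble ctr 27.4 edges 17.5 37.5 => value -28.5 mm
side lines [-16.4  12.2] bubble ctr 26.4 edges 17.5 35.5 => value -28.0 mm
```

Emit:
{"fn": "arm_command", "kwargs": {"motion": "-0.2 0 0 0; -0.4 0 0 0; -0.6 0 0 0; -0.8 0 0 0; -1 0 0 0; -1.2 0 0 0; -1.2 0 0 0"}}

```text
time: 9.12
position: [0.636, -0.1566, 0.0265]
tcp_rot: [0.327, -0.627, 0.627, -0.326]
ft_force: [-3.0, -2.5, 0.5]
opening: 0.416
```

```bash
python3 bm.py b3
```

```text
t 9.125 toe past foot 31.4 lat -0.6 z 0.0265 yaw 55.04 F along -3.8 side 1.1 z 0.5
top lines [-17.9  11.9] bubble ctr 27.4 edges 17.5 37.0 => value -28.5 mm
side lines [-16.5  12.2] bubble ctr 26.5 edges 17.5 35.5 => value -27.9 mm
```

Emit:
{"fn": "arm_command", "kwargs": {"motion": "-0.1 0 0 0; -0.2 0 0 0; -0.3 0 0 0; -0.4 0 0 0; -0.5 0 0 0; -0.5 0 0 0"}}

```text
time: 9.98
position: [0.6385, -0.1533, 0.0265]
tcp_rot: [0.327, -0.627, 0.628, -0.326]
ft_force: [-3.5, -7.2, 0.8]
opening: 0.411
```

```bash
python3 bm.py b4
```

```text
t 9.975 toe past foot 35.5 lat -0.8 z 0.0265 yaw 55.00 F along -7.9 side -1.2 z 0.8
top lines [-17.7  10.8] bubble ctr 24.7 edges 15.0 34.5 => value -27.6 mm
side lines [-16.5  10.9] bubble ctr 23.7 edges 14.5 33.5 => value -27.0 mm
```

Emit:
{"fn": "arm_command", "kwargs": {"motion": "-0.2 0 0 0; -0.4 0 0 0; -0.6 0 0 0; -0.8 0 0 0; -1 0 0 0; -1.2 0 0 0; -1.4 0 0 0; -1.4 0 0 0"}}

```text
time: 11.08
position: [0.6467, -0.1416, 0.0265]
tcp_rot: [0.327, -0.627, 0.628, -0.326]
ft_force: [-3.1, -5.1, 1.1]
opening: 0.413
```

```bash
sed -i "s/    m=\[\]/    m=[];M,S=dict(top=(-3.0,28\/29.8),side=(-2.15,28\/28.7))[cam]/; s/'=> value %.1f mm'%.*/'=> value %.1f mm'%(-((w*x).sum()\/w.sum()-M)*S))/" bm.py; python3 bm.py b5
```

```text
t 11.075 toe past foot 49.8 lat -0.9 z 0.0265 yaw 55.00 F along -6.0 side -0.4 z 1.1
top lines [-16.9   8.7] bubble ctr 13.2 edges 3.5 23.0 => value -15.3 mm
side lines [-17.1  11.1] bubble ctr 12.9 edges 3.0 23.0 => value -14.7 mm
```

Emit:
{"fn": "arm_command", "kwargs": {"motion": "-0.2 0 0 0; -0.4 0 0 0; -0.6 0 0 0; -0.8 0 0 0; -1 0 0 0; -1.2 0 0 0; -1.4 0 0 0; -1.4 0 0 0"}}

```text
time: 12.18
position: [0.6548, -0.1301, 0.0265]
tcp_rot: [0.327, -0.627, 0.628, -0.326]
ft_force: [-3.8, -4.5, 0.4]
opening: 0.411
```

```bash
python3 bm.py b6
```

```text
t 12.175 toe past foot 63.8 lat -0.9 z 0.0265 yaw 55.00 F along -5.9 side 0.5 z 0.4
top lines [-16.2  14.6] bubble ctr 2.3 edges -7.5 12.0 => value -5.0 mm
side lines [-17.   13.8] bubble ctr 0.8 edges -9.0 10.5 => value -2.9 mm
```

Emit:
{"fn": "arm_command", "kwargs": {"motion": "-0.1 0 0 0; -0.2 0 0 0; -0.3 0 0 0; -0.4 0 0 0; -0.4 0 0 0"}}

```text
time: 12.9
position: [0.6569, -0.1271, 0.0265]
tcp_rot: [0.327, -0.627, 0.628, -0.326]
ft_force: [-4.0, -6.2, 0.5]
opening: 0.411
```

```bash
python3 bm.py b7
```

```text
t 12.9 toe past foot 67.5 lat -1.0 z 0.0265 yaw 54.99 F along -7.3 side -0.3 z 0.5
top lines [-16.1  14.1] bubble ctr -0.2 edges -10.0 9.5 => value -2.6 mm
side lines [-17.2  13. ] bubble ctr -1.3 edges -11.5 9.0 => value -0.8 mm
```

View pics/b7.png

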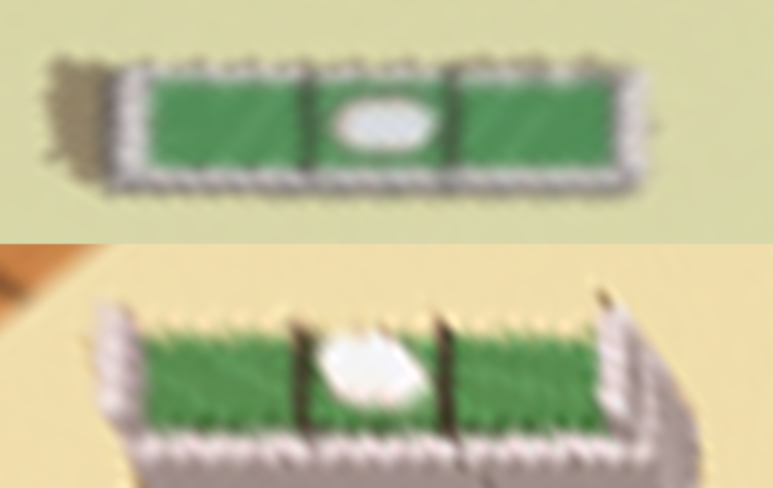

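In the top strip the lines are at 308 and 452 with the bubble middle at 385. In the side strip they are at 300 and 445 with the bubble at about 375. The bubble is therefore about -0.8 mm, nearly centred. I nudge 1 mm more, then release.

Emit:
{"fn": "arm_command", "kwargs": {"motion": "-0.05 0 0 0; -0.1 0 0 0; -0.1 0 0 0"}}

```text
time: 13.38
position: [0.6574, -0.1264, 0.0265]
tcp_rot: [0.327, -0.627, 0.628, -0.326]
ft_force: [-4.0, -6.4, 1.5]
opening: 0.412
```

Emit:
{"fn": "arm_command", "kwargs": {"motion": "0 0 0 0; 0 0 0 0; 0 0 0 0; 0 0 0 0; 0 0 0 0", "fingers": 1}}

```text
time: 14.0
position: [0.658, -0.125, 0.0265]
tcp_rot: [0.327, -0.627, 0.627, -0.327]
ft_force: [-0.3, -0.4, 0.5]
opening: 0.998
```

Emit:
{"fn": "arm_command", "kwargs": {"motion": "0 -1.5 0 0; 0 -3 0 0; 0 -5 0 0; 0 -8 0 0; 0 -11 0 0; 0 -14 0 0; 0 -14 0 0; 0 -14 0 0"}}

```text
time: 15.0
position: [0.6577, -0.125, 0.1662]
tcp_rot: [-0.327, 0.627, -0.627, 0.327]
ft_force: [-0.1, -0.2, -0.1]
opening: 1.0
```

```bash
python3 bm.py b8
python3 - <<'E'
from h import *
im,_=eyes.snapshot("wrist"); a=cv2.resize(im,(600,450)); 
b=cv2.resize(cv2.imread('pics/b8.png')[:,:,::-1],(600,330))[:330]
save('c8.png',a); save('c8b.png',b)
E
```

```text
t 15.0 toe past foot 69.7 lat -0.4 z 0.1662 yaw 55.05 F along -0.2 side -0.1 z -0.1
top lines [-16.3  14.1] bubble ctr -0.6 edges -10.5 9.0 => value -2.3 mm
side lines [-17.2  12.7] bubble ctr -2.1 edges -13.0 8.5 => value -0.1 mm
```

View pics/c8.png

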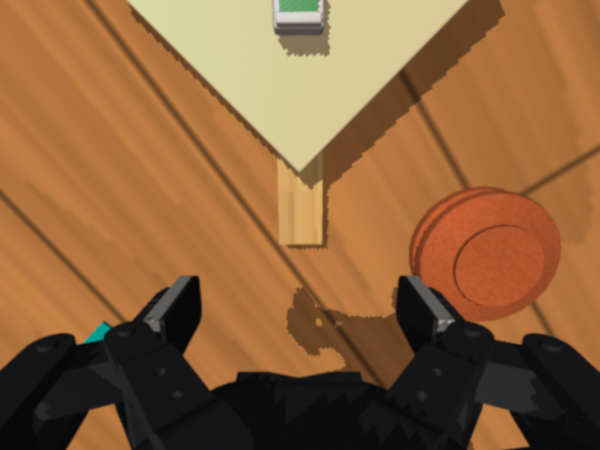

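View pics/b8.png

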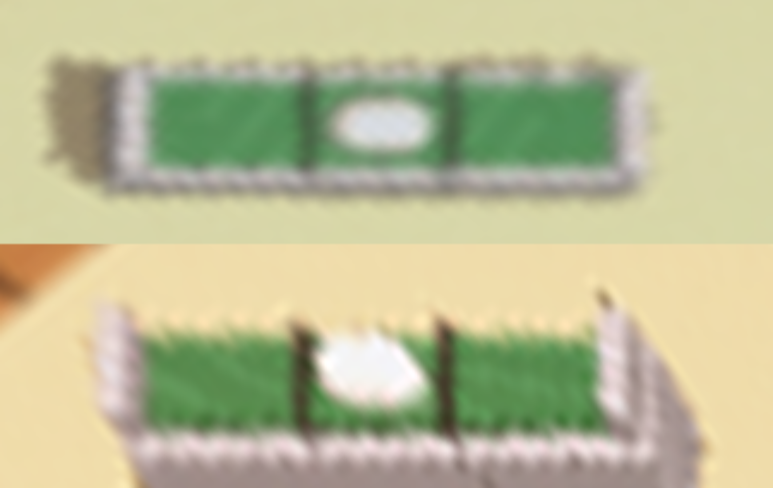

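After release, the top strip gives the bubble at -0.5 mm and the side strip about -0.1 mm, measured against the lines in the same picture. The wedge lies straight under the corner, the saucers look undisturbed and the gripper is clear, so I hand in.

```bash
python3 -c "
from rig import env
print(env.hand_in())"
```

```text
the job is handed in; nothing more can be done
None
```

I gripped the plain wooden wedge by its heel and carried it to the sagging corner. I laid it flat with the thin end at the foot, slid it straight in along the shelf's diagonal in small steps, then let go and lifted clear. The job was handed in at about 15 s of the 64 s; no verdict was reported.

**Bubble:** after release it read -0.5 mm from the top camera and -0.1 mm from the side camera. Both are measured against the lines in the same picture and lie inside the ±3 mm band.

**Disagreement:** my fixed-reference calculation gave -2.3 mm (top) and -0.1 mm (side). It still used line positions from before the shelf tilted, so I trusted the visible lines instead.

**Forces:** the force at the wrist peaked at about 8 N along the slide in the readings taken at the end of each move. After release it read near zero, and the gripper was clear of everything.

**Not measured:** I did not measure the load the wedge carries directly. The bubble staying centred with the gripper away shows that the wedge holds the corner up. The last wrist picture shows the saucers apparently undisturbed. I did not re-measure the other bystanders; the arm's path stayed away from them.

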